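# Catch the glazed lid of the specimen case and lower it shut

### The arm

A 6-joint arm with a two-finger parallel gripper is mounted at the origin on the work surface. World frame = base frame: x ahead of the robot, y to its left, z up, the work surface at z = 0. Lengths are in m, angles in rad, forces in N, time in s.
With the tool pointing down it reaches from about 0.325 to 0.9 m from the base axis. Payload 6.1 kg.
Tool frame: the origin (TCP) lies at the very end of the fingers, on their centre line; the grasp point (between the pads) lies 19 mm behind it (manip.pinch_z is the distance from the TCP to the grasp point, in m); x points along the fingers, z is the direction in which the jaws open and shut, and the axes are right-handed (so a half turn about x gives the same grasp; the last joint's range is limited). The gripper opens to 87 mm and grips with 3 to 60 N. Pads are 19 mm wide; open, the fingers measure 117 mm over their backs; the gripper's body (75 mm by 190 mm) begins 51 mm behind the grasp point.
Start: joints at [1.087, 0.22, 1.526, -0, 1.395, -0.126], TCP at [0.219, 0.585, 0.183] pointing down, gripper open.
Joint ranges: [-2.98, 2.98], [-0.91, 2.08], [0.09, 2.57], [-1.24, 4.39], [0.2, 2.65], [-2.68, 2.68]. Speed limits (rad/s): [2.57, 2.57, 3.01, 3.14, 3.14, 3.14].

### API

Orientations are given as a 3x3 rotation matrix whose columns are the frame's x, y, z axes.
In Python, from rig import manip gives the robot as it stands.
- The arm moves only by the tool send_rows, never from a script. Its arguments are lists of equal length, an entry for each row: "linear": the shift along the tool's x, y, z each as a share of 0.025 m, from -1 to 1, a list of three; "turn": the turn about the tool's x as a share of 0.08 rad, from -1 to 1. In form: {"linear": [[x, y, z], ...], "turn": [turn, ...]}. A call has exactly 10 rows; each row shifts and turns the commanded pose from where the row before left it, along the tool's axes as they then stand; what a row does not reach is not made up. A row lasts 1/10 s, in which the tool goes at most 50 mm and 8.59 degrees, less where a joint would pass 70% of its speed; a pose out of reach is approached as far as the arm can. A call with a number of a shift or a turn outside -1 to 1 is refused whole. A call with a gripper value outside its range is refused whole. "jaw" is the opening, from 0 (shut) to 1 (fully open), set as the call begins (left out, the last holds). The fingers move at their own pace and stop on an object; "force" is the grip in N (left out, the last holds). Time passes only in rows, so rows that do not move let the fingers close, or fill a call up. It gives the time, the measured TCP pose, the force and the opening at its end, in the units of the state.
- manip.state(): the state, without advancing time (a new reading comes with each control period).
- manip.grab_frame(name): name is "scene" or "top" or "wrist"; returns a dict with "frame" (480x640x3 uint8, blue, green, red), "mtx" (3x3 intrinsics, pixels), "camera_from_world" (4x4, takes a point from world to camera coordinates). Camera axes: x right, y down, z forward; pixel columns grow to the right and rows downward; lengths in m; the calibration is good to about 2 mm. The wrist camera is an equidistant fisheye: a pixel r from the principal point sees the ray r / f radians off the axis. A picture is of the moment at which its call begins. There is no depth.
- manip.close_job(): hands the job in, once; it reports no verdict.
The state is a dict: "time": time; "joint_pos": joint angles; "joint_vel": joint speeds; "tau": joint torques, N m; "position": TCP position; "tcp_rot": TCP orientation; "force": force on the tool from outside, world axes, zero at the start; "ft_torque": the same for the moment, N m; "opening": finger opening in m.
Only numpy, scipy, OpenCV 4.12 (cv2) and the standard library are available. Lean on these libraries where they do the work, as an engineer would, in place of code of your own. Each camera call takes 0.05 s, during which the arm holds its last target. There are 200 camera calls.

### The job

The glazed lid of the small wooden specimen case leans open past upright. Nudge it forward from behind with the fingers until it starts to fall by itself, let it drop free for a moment, then catch it from below on the outside of the fingers while it is still well up, and lower it all the way shut without a bump. Do not pinch or press hard on the lid, leave everything else on the bench alone, and end clear of the case.

Things in the scene. Friction and masses are not known exactly. Their poses are not given: they have to be found in the camera images.
- case: Open wooden case fixed to the bench, 140 mm deep (its x) x 240 mm wide (its y) x 80 mm high, with six little metal ornaments on a grey lining. Origin: centre of its underside. Its x axis points from the lip side (front; faces the robot's right) to the hinge side (back; robot's left). Four low things lie close round it.
- lid: Wood-framed glass lid, 175 mm from hinge to lip edge, 240 mm wide, 10 mm thick, about 0.42 kg. Origin on the hinge axis at the middle of the lid's underside; shut, its axes are those of the case, and the lid runs from the origin along -x, its thickness along +z. The last 57 mm towards the lip are solid wood. Shut, it overhangs the front of the case by 35 mm as a finger lip, its underside 80 mm above the bench.
- lid_angle (a joint): Lid angle in rad: 0 shut (level), 1.57 upright, 1.8 open stop; starts 1.6 to 1.76, leaning away from the lip side. Damped, slightly stiff hinge: about 1.5 to 1.64 rad the lid stays where it is left, farther open it may sink back to the stop, below 1.4 it falls by itself, slowly at first: 1.35 to 0.8 rad takes about 2.5 to 5 s, then 1 to 2 s more to shut.
- lid_hinge (a point): Point on the hinge axis at the middle of the lid's width, 80 mm above the bench, 70 mm behind the case's centre. Left to fall, the lid lands at about 0.5 to 0.65 rad/s (about 100 mm/s at the lip), which is a bump; 0.25 rad/s or less (about 40 mm/s at the lip) over the last 20 mm is gentle. Some 2 to 3 N at the lip carry it.
- lid_lip (a point): Middle of the lid's free edge, on its underside (the side that faces down when shut), 175 mm from the hinge axis. Open, this edge is the top of the lid, about 255 mm above the bench.
- hammer: Loose chasing hammer 240 mm long, lying behind the case, along its hinge side. Leave alone. Origin under its middle.
- bench_block: Loose steel block 75 x 75 x 22 mm beside the case at its -y side. Leave alone. Origin: centre of underside.
- bangle: Loose brass ring, 66 mm across, 14 mm high, lying in front of the case. Leave alone. Origin: centre of underside.
- copper_disc: Loose copper disc, 70 mm across, 6 mm thick, lying in front of the case. Leave alone. Origin: centre of underside.
- pitch_bowl: Loose dark steel bowl, 110 mm across, 50 mm high, to the left. Leave alone. Origin: centre of underside.
- punch_jar: Loose grey jar of punches, 68 mm across, about 145 mm high with the punches, to the right. Leave alone. Origin: centre of underside.
- graver: Loose graver with wooden handle, 160 mm long, to the right. Leave alone. Origin under its middle.

How it is judged:
On the way, in this order (a step that is already met when the one before it is completed fails the run):
1. the lid has been tipped forward past upright to where it falls by itself (under 1.4 rad) (value of joint lid_angle below 1.4 rad), for 0.05 s.
2. the lid drops free, touched by nothing of the robot (under 1.3 rad, still above 0.35 rad) (value of joint lid_angle between 0.35 and 1.3 rad and contact force between each of the fingers, the arm and lid below 0.05 N), for 0.15 s.
3. the fingers have caught it and carry it while it is still up (above 0.25 rad, over 0.5 N) (value of joint lid_angle above 0.25 rad and contact force between the fingers and lid above 0.5 N), for 0.2 s.
At the end, for the whole second after the job is handed in: The lid is shut (within 0.02 rad, 3.5 mm at the lip) and at rest, and the robot is clear (value of joint lid_angle below 0.02 rad and velocity of joint lid_angle between -0.05 and 0.05 rad/s); the robot touches nothing.
It fails at once if the lid comes down with a bump (faster than 0.32 rad/s between 0.12 and 0.02 rad) (value of joint lid_angle between 0.02 and 0.12 rad and velocity of joint lid_angle below -0.32 rad/s).
It fails at once if the robot presses on or pinches the lid with more than 15 N (contact force between any of the fingers, the arm and lid above 15 N).
It fails at once if one of the seven loose things round the case is moved (over 15 mm) (distance of any of hammer, bench_block, bangle, copper_disc, pitch_bowl, punch_jar, graver from where it was at the start of the episode above 0.015 m).
It also fails if it takes over 64 s, if anything falls off the work surface, if the arm or the gripper's body presses on something with over 40 N, if the wrist force passes 120 N, or if a joint passes its speed limit or range.

## Working session

There is one attempt and no reset: what is moved stays moved. The work goes in short steps, Python scripts to look and compute and a tool call to move; the robot and the scene stay as the last step left them, time stands still between calls to the robot, and variables do not carry over. Pictures are saved under pics/ and viewed, about 8 in all and at most 12, crops included, and the job is handed in when it is done.

Besides the shell and the picture viewer there is one more tool, called after "Call:" as name(argument=value, ...), one argument or row to a line, values as JSON. send_rows: Moves the arm, as the interface text tells. Shift numbers are shares of 0.025 m and turn numbers shares of 0.08 rad, none past 1 either way. Its arguments: {"type":"object","properties":{"linear":{"type":"array","items":{"type":"array","items":{"type":"number"}}},"turn":{"type":"array","items":{"type":"number"}},"jaw":{"type":"number"},"force":{"type":"number"}},"required":["linear","turn"]}

```bash
ls; mkdir -p pics; cat > h.py <<'E'
import numpy as np, cv2
from rig import manip
def save(n,f):
    d=manip.grab_frame(n); cv2.imwrite(f'pics/{f}.png',d['frame']); np.savez(f'pics/{f}.npz',K=d['mtx'],T=d['camera_from_world']); return d
def load(f):
    d=np.load(f'pics/{f}.npz'); return d['K'],d['T']
def ray(f,u,v):
    K,T=load(f); R=T[:3,:3]; c=-R.T@T[:3,3]; return c,R.T@np.linalg.solve(K,[u,v,1.])
def onz(f,u,v,z):
    c,d=ray(f,u,v); return c+d*(z-c[2])/d[2]
def proj(f,p):
    K,T=load(f); q=K@(T[:3,:3]@np.array(p)+T[:3,3]); return q[:2]/q[2]
E
python3 - <<'E'
from h import *
np.set_printoptions(precision=3,suppress=True)
save('scene','s0');save('top','t0')
for f in('s0','t0'):
    K,T=load(f);print(K[0],K[1],-T[:3,:3].T@T[:3,3],T[2,:3])
s=manip.state();print(s)
E
```

```text
pics
[465.586   0.    321.021] [  0.    465.586 242.03 ] [ 1.467 -0.123  0.802] [-0.786  0.074 -0.613]
[466.279   0.    321.674] [  0.    466.279 235.184] [ 0.357 -0.032  1.533] [ 0.131  0.003 -0.991]
{'time': 0.1, 'joint_pos': array([ 1.087,  0.221,  1.527,  0.   ,  1.395, -0.126]), 'joint_vel': array([ 0.001,  0.001, -0.003, -0.001, -0.   ,  0.   ]), 'tau': array([ -0.001, -49.595, -38.852,   0.07 ,   0.052,  -0.   ]), 'position': array([0.219, 0.585, 0.182]), 'tcp_rot': array([[-0.001, -0.937,  0.35 ],
       [-0.002,  0.35 ,  0.937],
       [-1.   ,  0.   , -0.002]]), 'force': array([-0.388, -0.268, -0.698]), 'ft_torque': array([0.037, 0.027, 0.03 ]), 'opening': 0.08693210720029908}
```

View pics/s0.png

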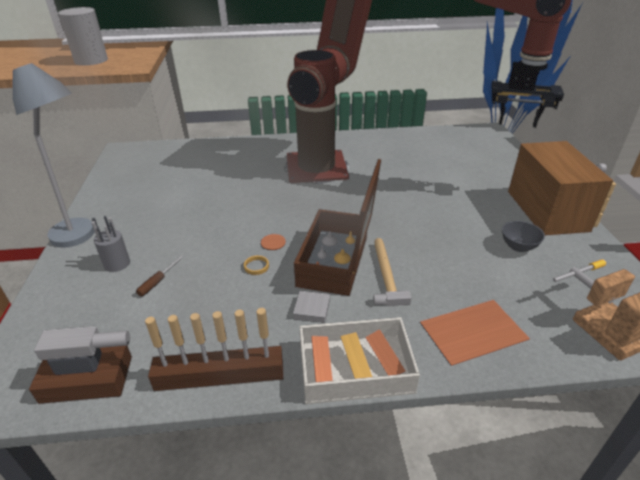

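View pics/t0.png

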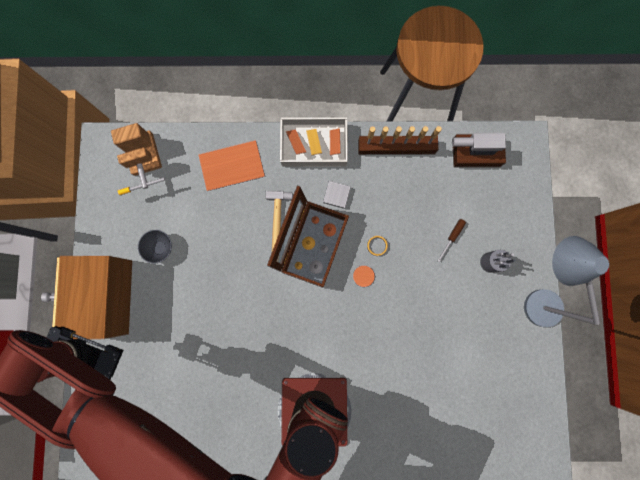

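Scene picture: the case is at about (335,250) with the lid nearly upright at its right (robot's left). Top picture: the case is at about (312,243), the lid's edge runs (299,188)–(270,268), and the hammer is behind it at (277,220). I'll enlarge both to pick corners.

```bash
python3 - <<'E'
import cv2,numpy as np
a=cv2.imread('pics/t0.png')[175:300,255:390];b=cv2.imread('pics/s0.png')[150:310,285:420]
r=lambda i:cv2.resize(i,(400,int(400*i.shape[0]/i.shape[1])),interpolation=cv2.INTER_CUBIC)
a,b=r(a),r(b)
h=max(a.shape[0],b.shape[0])
p=lambda i:cv2.copyMakeBorder(i,0,h-i.shape[0],0,0,cv2.BORDER_CONSTANT)
cv2.imwrite('pics/c0.png',np.hstack([p(a),p(b)]));print(400/135,h)
E
```

```text
2.962962962962963 474
```

View pics/c0.png

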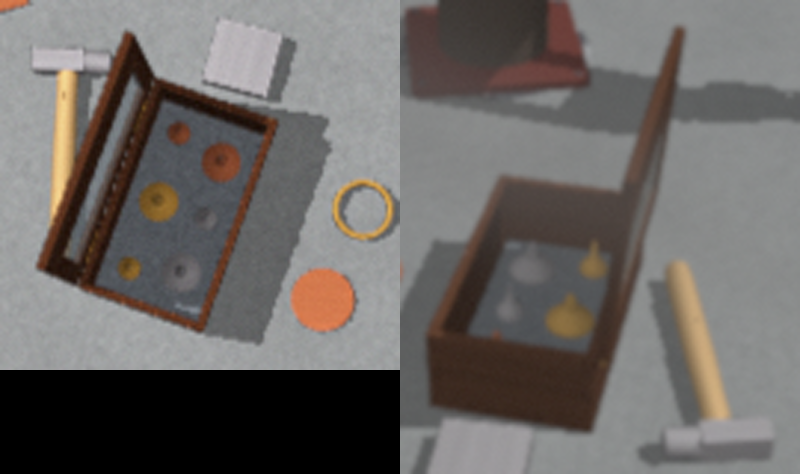

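```bash
python3 - <<'E'
from h import *
np.set_printoptions(precision=4,suppress=True)
s=135/400
t=lambda x,y,z:onz('t0',255+(x+.5)*s-.5,175+(y+.5)*s-.5,z)
P={n:t(*c,.08) for n,c in dict(ff=(276,120),hf=(155,82),hn=(83,290),fn=(203,331)).items()}
for k,v in P.items():print(k,v)
c=sum(P.values())/4;print('c',c)
print(np.linalg.norm(P['ff']-P['hf']),np.linalg.norm(P['hf']-P['hn']))
ey=P['hn']-P['hf'];ey2=P['fn']-P['ff'];
for e in(ey,ey2):print('y dir',np.arctan2(e[1],e[0]))
for e in(P['hn']-P['fn'],P['hf']-P['ff']):print('x dir',np.arctan2(e[1],e[0]))
for n,cc in dict(lf=(127,33),ln=(39,267)).items():print(n,t(*cc,.255))
for n,cc,z in [('hamhead',(32,55),.02),('hamhead2',(110,62),.02),('hanA',(57,75),.015),('hanB',(52,215),.02),('block',(208,20),.022),('blk2',(205,82),.022),('blk3',(285,40),.022)]:print(n,t(*cc,z))
# scene lid top corner near (680,28)
s2=lambda x,y,z:onz('s0',285+(x-400+.5)*s-.5,150+(y+.5)*s-.5,z)
print('scene lidtop',s2(680,28,.255),'rim',s2(432,333,.08),s2(504,180,.08))
E
```

```text
ff [ 0.6126 -0.1108  0.08  ]
hf [0.6544 0.0183 0.08  ]
hn [0.4323 0.0938 0.08  ]
fn [ 0.3891 -0.0321  0.08  ]
c [ 0.5221 -0.0077  0.08  ]
0.135706820660762 0.23452624589932564
y dir 2.8142121408762493
y dir 2.8030927073751806
x dir 1.2399558240977813
x dir 1.2578618190499162
lf [0.6659 0.0388 0.255 ]
ln [0.4447 0.1195 0.255 ]
hamhead [0.6979 0.158  0.02  ]
hamhead2 [0.6896 0.0707 0.02  ]
hanA [0.6761 0.1304 0.015 ]
hanB [0.518  0.1337 0.02  ]
block [ 0.7367 -0.0389  0.022 ]
blk2 [ 0.666  -0.0353  0.022 ]
blk3 [ 0.7135 -0.1249  0.022 ]
scene lidtop [0.45   0.1195 0.255 ] rim [ 0.6132 -0.1052  0.08  ] [ 0.3999 -0.0254  0.08  ]
```

```bash
python3 - <<'E'
from h import *
w=save('wrist','w0')['frame']
b=cv2.imread('pics/s0.png')[60:135,470:590]
cv2.imwrite('pics/c1.png',np.hstack([cv2.resize(w,(400,300)),cv2.resize(b,(400,300)[::1] if 0 else (400,250),interpolation=cv2.INTER_CUBIC)[:250].repeat(1,0) if 0 else cv2.copyMakeBorder(cv2.resize(b,(400,250),interpolation=cv2.INTER_CUBIC),0,50,0,0,cv2.BORDER_CONSTANT)]))
K,T=load('w0');R=T[:3,:3];print(K,-R.T@T[:3,3]-manip.state()['position'],R)
E
```

```text
[[371.64829954   0.         316.4027028 ]
 [  0.         371.64829954 240.06137449]
 [  0.           0.           1.        ]] [-0.06158804  0.0236513   0.20070563] [[ 0.35046971  0.93657315 -0.00131201]
 [ 0.90881412 -0.33974296  0.24213966]
 [ 0.22633576 -0.08605498 -0.97024052]]
```

View pics/c1.png

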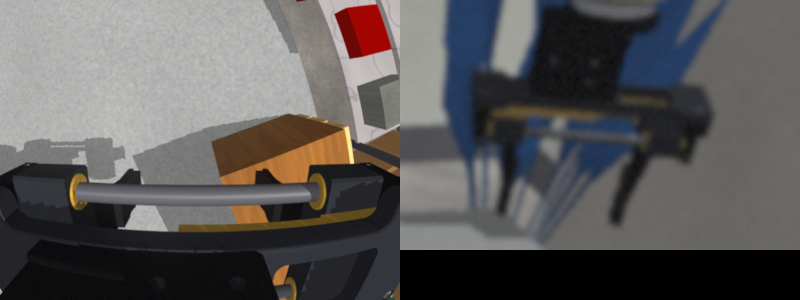

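The wrist view shows straight, thin fingers on a rod-guided gripper whose body is 190 mm wide along the jaw axis. I'll turn the jaw axis along the hinge, so the flat finger sides push and catch at two points and the body overhangs less. First I rise and turn.

Call:
send_rows(
  linear=[
    [-1,0,0],
    [-1,0,0],
    [-1,0,0],
    [-1,0,0],
    [-1,0,0],
    [0,0,0],
    [0,0,0],
    [0,0,0],
    [0,0,0],
    [0,0,0],
  ],
  turn=[0.97,0.97,0.97,0.97,0.97,0.97,0.97,0.97,0.97,0.97],
  jaw=1,
)

```text
time: 1.15
position: [0.2188, 0.5852, 0.3079]
tcp_rot: [[-0.0, -0.42, 0.907], [-0.001, 0.907, 0.42], [-1.0, -0.001, -0.001]]
force: [0.0, 0.2, 0.3]
opening: 0.0867
```

Call:
send_rows(
  linear=[
    [0,0,0],
    [0,0,0],
    [0,0,0],
    [0,0,0],
    [0,0,0],
    [0,0,0],
    [0,0,0],
    [0,0,0],
    [0,0,0],
    [0,0,0],
  ],
  turn=[0.97,0.97,0.97,0.97,0.97,0.97,0.97,0.97,0.97,0.92],
)

```text
time: 2.15
position: [0.2188, 0.5852, 0.3079]
tcp_rot: [[-0.0, 0.332, 0.943], [-0.001, 0.943, -0.332], [-1.0, -0.001, -0.0]]
force: [-0.1, -0.3, -0.0]
opening: 0.087
```

```bash
python3 - <<'E'
from h import *
np.set_printoptions(precision=4,suppress=True)
s=manip.state();R=s['tcp_rot'];print(s['time'],s['position'],R,s['joint_pos'],s['force'])
g=np.array([.5715,.126,.30]);print(R.T@(g-s['position'])/.025)
E
```

```text
2.15 [0.2188 0.5852 0.3079] [[-0.0004  0.3318  0.9434]
 [-0.0008  0.9434 -0.3318]
 [-1.     -0.0009 -0.0001]] [ 1.0869  0.1724  1.3519 -0.      1.6181  1.4251] [-0.0539 -0.3067 -0.0351]
[  0.326  -12.6476  19.4035]
```

Call:
send_rows(
  linear=[
    [0,-0.6,0.97],
    [0,-0.6,0.97],
    [0,-0.6,0.97],
    [0,-0.6,0.97],
    [0,-0.6,0.97],
    [0,-0.6,0.97],
    [0,-0.6,0.97],
    [0,-0.6,0.97],
    [0,-0.6,0.97],
    [0,-0.6,0.97],
  ],
  turn=[0,0,0,0,0,0,0,0,0,0],
)

```text
time: 3.15
position: [0.399, 0.3629, 0.3081]
tcp_rot: [[-0.0, 0.329, 0.944], [-0.0, 0.944, -0.329], [-1.0, -0.0, -0.0]]
force: [-0.2, 0.1, 0.1]
opening: 0.0869
```

Call:
send_rows(
  linear=[
    [0,-0.6,0.97],
    [0,-0.6,0.97],
    [0,-0.6,0.97],
    [0,-0.6,0.97],
    [0,-0.6,0.97],
    [0,-0.6,0.97],
    [0,-0.6,0.97],
    [0,-0.6,0.97],
    [0,-0.6,0.97],
    [0,0,0.7],
  ],
  turn=[0,0,0,0,0,0,0,0,0,0],
)

```text
time: 4.15
position: [0.5776, 0.1567, 0.3081]
tcp_rot: [[-0.001, 0.331, 0.944], [-0.001, 0.944, -0.331], [-1.0, -0.001, -0.0]]
force: [0.3, 0.5, -0.2]
opening: 0.087
```

```bash
python3 - <<'E'
from h import *
np.set_printoptions(precision=4,suppress=True)
a=save('top','t1')['frame'];b=save('scene','s1')['frame']
s=manip.state();R=s['tcp_rot'];print(s['time'],s['position'],s['force'])
print('lid top frame pos', R.T@(np.array([.555,.079,.255])-s['position']))
# 400x... crops x3
ca=cv2.resize(a[170:300,230:360],(390,390),interpolation=cv2.INTER_CUBIC)
cb=cv2.resize(b[90:310,280:416],None,fx=2.0,fy=2.0,interpolation=cv2.INTER_CUBIC)
h=440
cv2.imwrite('pics/c2.png',np.hstack([cv2.copyMakeBorder(ca,0,50,0,0,cv2.BORDER_CONSTANT),cb]))
E
```

```text
4.25 [0.5779 0.1575 0.3074] [-1.2688 -0.4699 -0.3062]
lid top frame pos [ 0.0525 -0.0816  0.0044]
```

View pics/c2.png

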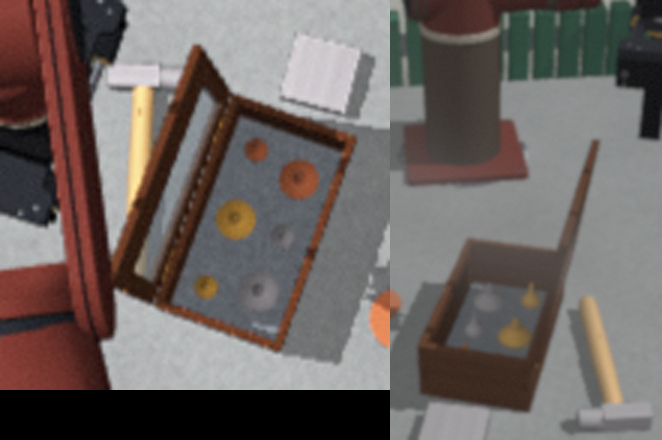

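Top crop: the lid edge runs (195,45)–(115,283), leaning about 5 mm further back than before. The tool is about 80 mm behind it at z 0.307, and the hammer lies below. Now I lower and approach to just short of the lid.

Call:
send_rows(
  linear=[
    [0.41,-0.27,0],
    [0.41,-0.27,0],
    [0.41,-0.27,0],
    [0.41,-0.27,0],
    [0.41,-0.27,0],
    [0.41,-0.27,0],
    [0.41,-0.27,0],
    [0.41,-0.27,0],
    [0,0,0],
    [0,0,0],
  ],
  turn=[0,0,0,0,0,0,0,0,0,0],
)

```text
time: 5.25
position: [0.5591, 0.1079, 0.2263]
tcp_rot: [[-0.0, 0.329, 0.944], [0.0, 0.944, -0.329], [-1.0, 0.0, -0.0]]
force: [0.1, -0.1, 0.6]
opening: 0.0869
```

Call:
send_rows(
  linear=[
    [0,-0.12,0],
    [0,-0.12,0],
    [0,-0.12,0],
    [0,-0.12,0],
    [0,-0.12,0],
    [0,-0.12,0],
    [0,-0.12,0],
    [0,-0.12,0],
    [0,-0.12,0],
    [0,-0.12,0],
  ],
  turn=[0,0,0,0,0,0,0,0,0,0],
)

```text
time: 6.25
position: [0.5491, 0.0794, 0.2264]
tcp_rot: [[0.0, 0.329, 0.944], [-0.0, 0.944, -0.329], [-1.0, -0.0, 0.0]]
force: [-0.8, 0.6, 0.0]
opening: 0.0871
```

```bash
cat >> h.py <<'E'
H=np.array([.545,.058,.08]);ex=np.array([.331,.944,0]);ey=np.array([-.944,.331,0])
def st(p=True):
    s=manip.state();d=s['position']-H;R=s['tcp_rot']
    print('t %.2f'%s['time'],'hx %.4f hy %.4f z %.4f'%(d@ex,d@ey,s['position'][2]),'F tool',np.round(R.T@s['force'],2));return s
E
python3 - <<'E'
from h import *
b=save('scene','s2')['frame'];st()
cv2.imwrite('pics/c3.png',cv2.resize(b[80:300,260:440],None,fx=2.5,fy=2.5,interpolation=cv2.INTER_CUBIC))
E
```

```text
t 6.30 hx 0.0213 hy 0.0031 z 0.2265 F tool [ 0.78 -0.34  1.08]
```

View pics/c3.png

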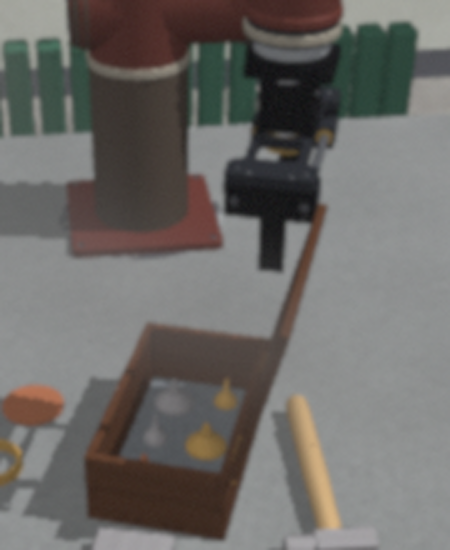

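```bash
python3 - <<'E'
from h import *
q=lambda p:np.round((proj('s2',p)-[260,80])*2.5)
p=manip.state()['position']
print('tcp',q(p),'f1',q(p+.05*ey),'f2',q(p-.05*ey))
for th in(1.4,1.6,1.7,1.76):
  for y in(-.12,.0,.12):
    w=H+ey*y+ex*(-.175*np.cos(th)+.01*np.sin(th))+np.array([0,0,.175*np.sin(th)+.01*np.cos(th)]);print(th,y,q(w))
for y in(-.12,.12):print(y,q(H+ey*y))
E
```

```text
tcp [274. 277.] f1 [282. 251.] f2 [266. 306.]
1.4 -0.12 [206. 318.]
1.4 0.0 [231. 248.]
1.4 0.12 [253. 189.]
1.6 -0.12 [247. 323.]
1.6 0.0 [269. 252.]
1.6 0.12 [288. 192.]
1.7 -0.12 [267. 328.]
1.7 0.0 [288. 256.]
1.7 0.12 [305. 196.]
1.76 -0.12 [279. 332.]
1.76 0.0 [299. 260.]
1.76 0.12 [315. 199.]
-0.12 [223. 477.]
0.12 [264. 335.]
```

The picture looks odd: one finger tip shows at (270,268) with the lid at (300,270) to its right, and two tips were predicted at (282,251) and (266,306). I need a closer look before moving.

```bash
python3 - <<'E'
from h import *
w=save('wrist','w3')['frame'];t=save('top','t3')['frame'];b=cv2.imread('pics/s2.png')
st()
A=cv2.resize(w,(400,300),interpolation=cv2.INTER_AREA)
B=cv2.resize(b[120:220,330:420],(400,444),interpolation=cv2.INTER_CUBIC)
C=cv2.resize(t[170:300,230:410],(400,289),interpolation=cv2.INTER_CUBIC)
L=np.vstack([A,C]);B=cv2.copyMakeBorder(B,0,L.shape[0]-444,0,0,cv2.BORDER_CONSTANT)
cv2.imwrite('pics/c4.png',np.hstack([L,B]))
E
```

```text
t 6.40 hx 0.0217 hy 0.0031 z 0.2265 F tool [-0.78  0.04  0.13]
```

View pics/c4.png

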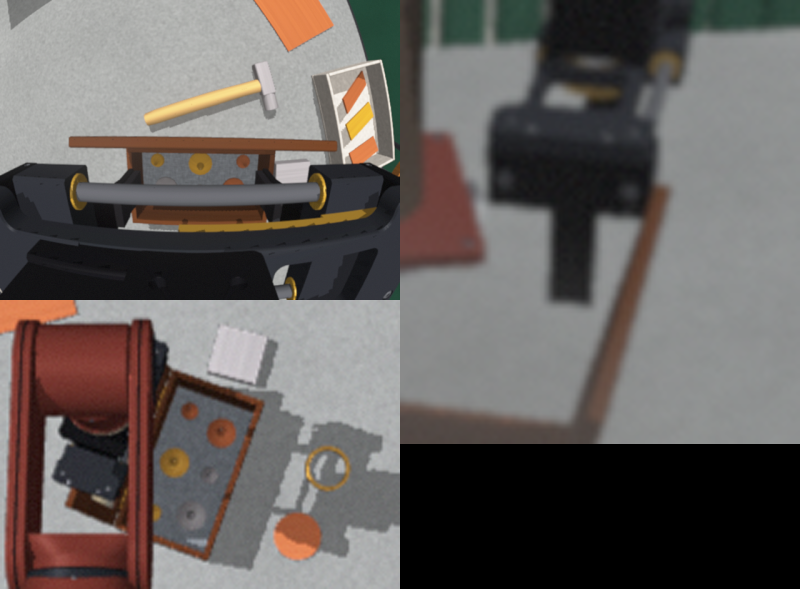

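```bash
python3 - <<'E'
from h import *
f=lambda p:np.round([(p-H)@ex,(p-H)@ey,p[2]],4)
print('visible finger tip on z=.2265',f(onz('s2',368.7,188,.2265)))
for z in(.2265,.25,.27):print(z,f(onz('s2',364,188,z)),f(onz('s2',373,188,z)))
print('lid top t1',f(onz('t1',295,185,.252)),f(onz('t1',268.3,264.3,.252)))
print('lid far top s2',f(onz('s2',322/2.5+260,207/2.5+80,.25)),'s1',f(onz('s1',(597-390)/2+280,140/2+90,.25)))
print('lid near?',f(onz('s2',275/2.5+260,335/2.5+80,.25)))
E
```

```text
visible finger tip on z=.2265 [0.0168 0.0155 0.2265]
0.2265 [0.006  0.0131 0.2265] [0.0267 0.0177 0.2265]
0.25 [ 0.0112 -0.0255  0.25  ] [ 0.0311 -0.021   0.25  ]
0.27 [ 0.0157 -0.0583  0.27  ] [ 0.0348 -0.054   0.27  ]
lid top t1 [ 0.0298 -0.121   0.252 ] [0.0245 0.1133 0.252 ]
lid far top s2 [0.0514 0.1056 0.25  ] s1 [0.0368 0.1173 0.25  ]
lid near? [ 0.0404 -0.1257  0.25  ]
```

```bash
python3 - <<'E'
from h import *
p=np.array([.219,.585,.182]);z=np.array([.35,.937,0])
for dz in(0,.02,.04):print(dz,[np.round(proj('s0',p+[0,0,dz]+z*s)) for s in(-.05,.05)])
p=np.array([.5776,.1567,.308]);z=np.array([.944,-.331,0])
for dz in(0,.02,.04):print('s1',dz,[np.round(proj('s1',p+[0,0,dz]+z*s)) for s in(-.05,.05)])
b=cv2.imread('pics/s1.png')[60:200,330:450];c=cv2.imread('pics/s0.png')[60:200,460:580]
cv2.imwrite('pics/c5.png',cv2.resize(np.hstack([b,c]),None,fx=3.3,fy=3.3,interpolation=cv2.INTER_CUBIC))
E
```

```text
0 [array([496., 135.]), array([531., 138.])]
0.02 [array([498., 129.]), array([533., 132.])]
0.04 [array([499., 122.]), array([534., 126.])]
s1 0 [array([411., 153.]), array([407., 175.])]
s1 0.02 [array([412., 145.]), array([408., 166.])]
s1 0.04 [array([413., 137.]), array([409., 158.])]
```

View pics/c5.png

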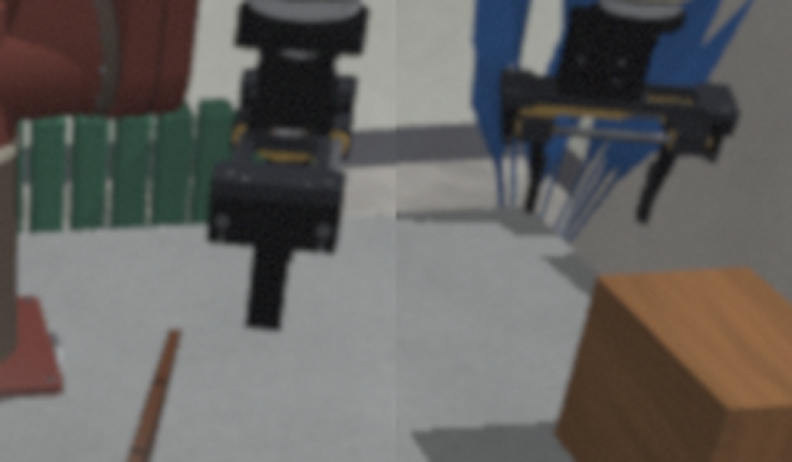

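Left and right crops: the fingertips show at full-frame pixels (410,159), (501,124) and (534,127). That puts them about 38 mm above the reported TCP in all three cases. So the fingers passed over the lid without touching it, and the lid has sunk to its stop. From here I take the tips as TCP + 38 mm. I go back over the lid and come down lower behind it.

Call:
send_rows(
  linear=[
    [-0.8,0,0],
    [0,1,0],
    [0,1,0],
    [0,0.5,0],
    [0.6,0,0],
    [0.6,0,0],
    [0.6,0,0],
    [0.6,0,0],
    [0,0,0],
    [0,0,0],
  ],
  turn=[0,0,0,0,0,0,0,0,0,0],
)

```text
time: 7.4
position: [0.5694, 0.1382, 0.1858]
tcp_rot: [[-0.001, 0.329, 0.944], [-0.0, 0.944, -0.329], [-1.0, -0.001, -0.001]]
force: [-0.4, -0.3, 0.6]
opening: 0.0873
```

```bash
python3 - <<'E'
from h import *
b=save('scene','s3')['frame'];w=save('wrist','w4')['frame'];st();print(manip.pinch_z)
print([np.round((proj('s3',manip.state()['position']+[0,0,.038]+s*.05*ey)-[310,90])*4) for s in(-1,1)])
B=cv2.resize(b[90:240,310:410],(400,600),interpolation=cv2.INTER_CUBIC)
A=cv2.copyMakeBorder(cv2.resize(w,(400,300)),0,300,0,0,cv2.BORDER_CONSTANT)
cv2.imwrite('pics/c6.png',np.hstack([B,A]))
E
```

```text
t 7.50 hx 0.0844 hy 0.0027 z 0.1873 F tool [-0.12 -0.33 -0.23]
0.0187
[array([337., 465.]), array([356., 375.])]
```

View pics/c6.png

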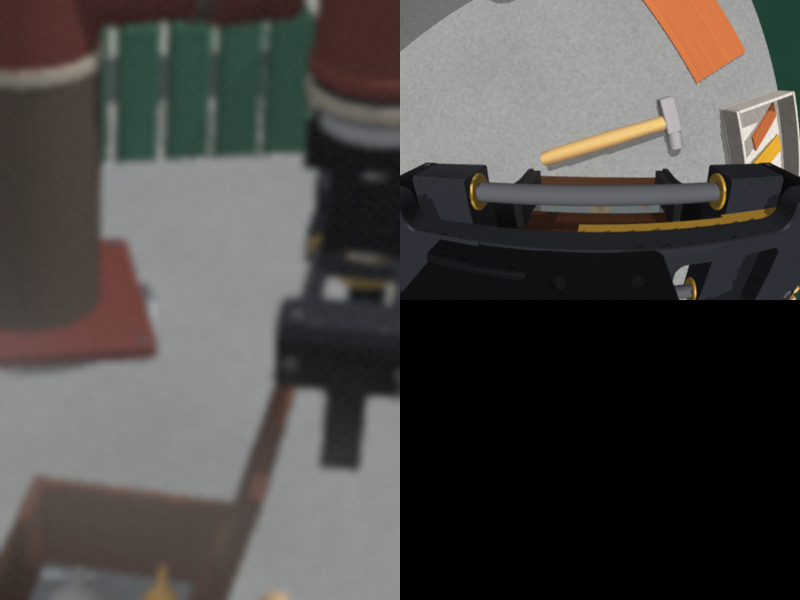

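The near tip shows at (342,467) against a predicted (337,465), so the offset is confirmed, and the fingers are now behind the lid. Push.

Call:
send_rows(
  linear=[
    [0,-1,0],
    [0,-0.12,0],
    [0,-0.12,0],
    [0,-0.12,0],
    [0,-0.12,0],
    [0,-0.12,0],
    [0,-0.12,0],
    [0,-0.12,0],
    [0,-0.12,0],
    [0,-0.12,0],
  ],
  turn=[0,0,0,0,0,0,0,0,0,0],
)

```text
time: 8.5
position: [0.5525, 0.0894, 0.1863]
tcp_rot: [[-0.0, 0.329, 0.944], [-0.0, 0.944, -0.329], [-1.0, -0.0, -0.0]]
force: [0.3, 2.1, 1.5]
opening: 0.0868
```

Call:
send_rows(
  linear=[
    [0,-0.12,0],
    [0,-0.12,0],
    [0,-0.12,0],
    [0,-0.12,0],
    [0,-0.12,0],
    [0,-0.12,0],
    [0,-0.12,0],
    [0,-0.12,0],
    [0,-0.12,0],
    [0,-0.12,0],
  ],
  turn=[0,0,0,0,0,0,0,0,0,0],
)

```text
time: 9.5
position: [0.5426, 0.061, 0.1862]
tcp_rot: [[-0.0, 0.329, 0.944], [-0.0, 0.944, -0.329], [-1.0, -0.0, -0.0]]
force: [0.5, 1.3, -0.2]
opening: 0.087
```

```bash
cat >> h.py <<'E'
def lidmask(f):
    # brown pixels; predicted far top corner per angle
    im=cv2.imread(f'pics/{f}.png').astype(int);return (im[...,2]-im[...,0]>25)&(im[...,2]<150)
def top(th,y,back=.01):
    return H+ey*y+ex*(-.175*np.cos(th)+back*np.sin(th))+np.array([0,0,.175*np.sin(th)+back*np.cos(th)])
E
python3 - <<'E'
from h import *
b=save('scene','s4')['frame'];st()
cv2.imwrite('pics/c7.png',cv2.resize(b[90:240,280:430],(600,600),interpolation=cv2.INTER_CUBIC))
for th in(1.35,1.4,1.45,1.5,1.55):print(th,np.round((proj('s4',top(th,.12))-[280,90])*4),np.round((proj('s4',top(th,-.12))-[280,90])*4))
E
```

```text
t 9.55 hx 0.0016 hy 0.0031 z 0.1863 F tool [-0.35 -0.18 -0.51]
1.35 [311. 263.] [233. 469.]
1.4 [325. 263.] [249. 470.]
1.45 [339. 263.] [265. 470.]
1.5 [353. 264.] [282. 472.]
1.55 [367. 266.] [298. 474.]
```

View pics/c7.png

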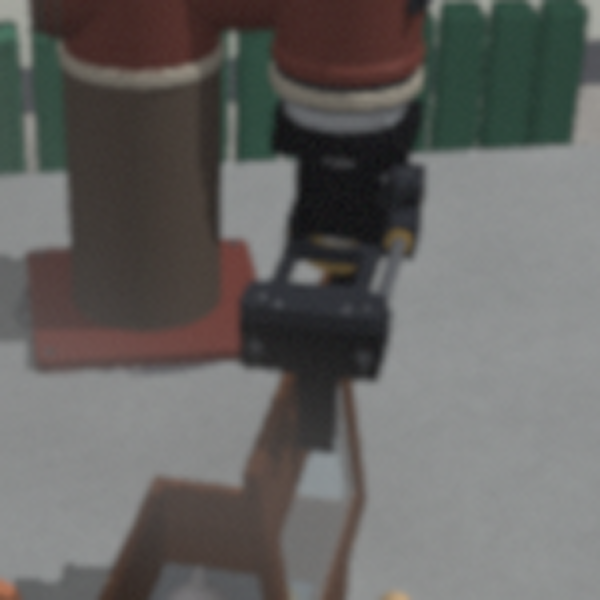

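The lid's near top corner is at (266,475) in the crop, so the angle is about 1.44 rad, matching the 1.44 worked out from the finger position. The last push goes to about 1.34 rad, then up and over.

Call:
send_rows(
  linear=[
    [0,-0.12,0],
    [0,-0.12,0],
    [0,-0.12,0],
    [0,-0.12,0],
    [0,-0.12,0],
    [-1,0.4,0],
    [-1,-0.3,0],
    [0,-1,0],
    [0,-1,0],
    [0,-1,0],
  ],
  turn=[0,0,0,0,0,0,0,0,0,0],
)

```text
time: 10.55
position: [0.5138, -0.0223, 0.2368]
tcp_rot: [[0.001, 0.328, 0.945], [-0.001, 0.945, -0.328], [-1.0, -0.0, 0.001]]
force: [0.7, -0.2, -0.2]
opening: 0.0867
```

```bash
python3 - <<'E'
from h import *
b=save('scene','s5')['frame'];st()
cv2.imwrite('pics/c8.png',cv2.resize(b[110:260,260:410],(600,600),interpolation=cv2.INTER_CUBIC))
for th in(1.1,1.15,1.2,1.25,1.3,1.35,1.4):print(th,np.round((proj('s5',top(th,.12))-[260,110])*4),np.round((proj('s5',top(th,-.12))-[260,110])*4),np.round((proj('s5',top(th,-.12,0))-[260,110])*4))
E
```

```text
t 10.60 hx -0.0895 hy 0.0028 z 0.2367 F tool [-0.01 -1.67  1.99]
1.1 [326. 194.] [237. 399.] [221. 404.]
1.15 [338. 191.] [251. 396.] [235. 400.]
1.2 [351. 188.] [266. 393.] [249. 397.]
1.25 [364. 186.] [282. 391.] [264. 394.]
1.3 [378. 184.] [297. 390.] [280. 392.]
1.35 [391. 183.] [313. 389.] [295. 391.]
1.4 [405. 183.] [329. 390.] [311. 390.]
```

View pics/c8.png

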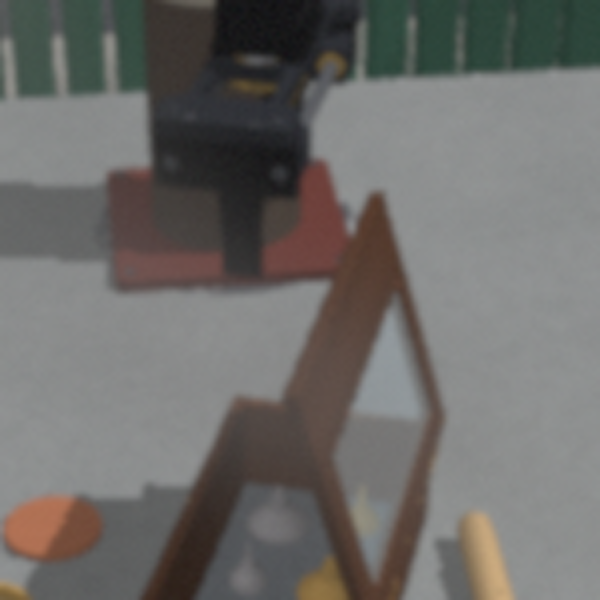

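The lid's far top is at (378,192) and its near top at (288,395), so about 1.29 rad and falling freely. Now I go to the catching station in front.

Call:
send_rows(
  linear=[
    [0,-1,0],
    [0,-1,0],
    [0.95,0,0],
    [0.95,0,0],
    [0.95,0,0],
    [0.95,0,0],
    [0,0,0],
    [0,0,0],
    [0,0,0],
    [0,0,0],
  ],
  turn=[0,0,0,0,0,0,0,0,0,0],
)

```text
time: 11.6
position: [0.4988, -0.0689, 0.1432]
tcp_rot: [[0.003, 0.329, 0.944], [-0.001, 0.944, -0.329], [-1.0, 0.0, 0.003]]
force: [-0.5, -0.1, -0.3]
opening: 0.0867
```

Call:
send_rows(
  linear=[
    [0,0,0],
    [0,0,0],
    [0,0,0],
    [0,0,0],
    [0,0,0],
    [0,0,0],
    [0,0,0],
    [0,0,0],
    [0,0,0],
    [0,0,0],
  ],
  turn=[0,0,0,0,0,0,0,0,0,0],
)

```text
time: 12.6
position: [0.4976, -0.0686, 0.1414]
tcp_rot: [[-0.0, 0.329, 0.944], [0.0, 0.944, -0.329], [-1.0, 0.0, -0.0]]
force: [0.1, -0.3, 1.2]
opening: 0.0873
```

Call:
send_rows(
  linear=[
    [0,0,0],
    [0,0,0],
    [0,0,0],
    [0,0,0],
    [0,0,0],
    [0,0,0],
    [0,0,0],
    [0,0,0],
    [0,0,0],
    [0,0,0],
  ],
  turn=[0,0,0,0,0,0,0,0,0,0],
)

```text
time: 13.6
position: [0.4976, -0.0686, 0.1414]
tcp_rot: [[-0.0, 0.329, 0.944], [-0.0, 0.944, -0.329], [-1.0, -0.0, -0.0]]
force: [0.4, -0.0, 0.0]
opening: 0.0871
```

```bash
python3 - <<'E'
from h import *
st()
d=save('scene','s6')
# lid near vertical edge / lip: column of leftmost lid-brown pixel along predicted lip corner
for th in(.7,.75,.8,.9,1.,1.1):print(th,np.round(proj('s6',top(th,-.12,0))),np.round(proj('s6',top(th,.12))))
E
```

```text
t 13.60 hx -0.1352 hy 0.0028 z 0.1414 F tool [-0.01  0.1   0.36]
0.7 [292. 224.] [320. 170.]
0.75 [294. 222.] [322. 168.]
0.8 [297. 220.] [325. 166.]
0.9 [302. 217.] [330. 163.]
1.0 [309. 214.] [335. 161.]
1.1 [315. 211.] [341. 159.]
```

Call:
send_rows(
  linear=[
    [0,0,0],
    [0,0,0],
    [0,0,0],
    [0,0,0],
    [0,0,0],
    [0,0,0],
    [0,0,0],
    [0,0,0],
    [0,0,0],
    [0,0,0],
  ],
  turn=[0,0,0,0,0,0,0,0,0,0],
)

```text
time: 14.65
position: [0.4976, -0.0686, 0.1414]
tcp_rot: [[-0.0, 0.329, 0.944], [-0.0, 0.944, -0.329], [-1.0, -0.0, -0.0]]
force: [-0.2, -0.6, -1.0]
opening: 0.0869
```

```bash
python3 - <<'E'
from h import *
st()
save('scene','s7');st()
a=cv2.imread('pics/s6.png');b=cv2.imread('pics/s7.png')
for f in('s6','s7'):
    m=lidmask(f)
    print(f,[ (v,np.flatnonzero(m[v,285:360])[[0,-1]]+285 if m[v,285:360].any() else None) for v in range(160,232,6)])
m=(cv2.absdiff(a,b).max(2)>30);ys,xs=np.nonzero(m);print(m.sum(),xs.min() if len(xs) else 0,xs.max() if len(xs) else 0)
E
```

```text
t 14.65 hx -0.1352 hy 0.0029 z 0.1414 F tool [ 0.96 -0.68  0.04]
t 14.70 hx -0.1352 hy 0.0029 z 0.1414 F tool [ 0.74 -1.75 -1.19]
s6 [(160, array([320, 343])), (166, array([334, 345])), (172, array([323, 347])), (178, array([317, 345])), (184, array([318, 339])), (190, array([315, 345])), (196, array([313, 351])), (202, array([309, 357])), (208, array([306, 327])), (214, array([303, 325])), (220, array([300, 322])), (226, array([306, 320]))]
s7 [(160, array([320, 343])), (166, array([334, 345])), (172, array([323, 347])), (178, array([317, 346])), (184, array([318, 338])), (190, array([315, 345])), (196, array([312, 351])), (202, array([309, 357])), (208, array([305, 327])), (214, array([302, 324])), (220, array([299, 322])), (226, array([304, 319]))]
19 297 327
```

The near lip corner is at (299,221) in two frames a second apart, so the lid has stopped on the fingers at about 0.8 rad. It is caught. I'll average the force over a few frames to get the carrying load.

```bash
cat >> h.py <<'E'
def favg(n=6):
    F=[]
    for i in range(n):
        d=manip.grab_frame('scene');s=manip.state();F.append(s['tcp_rot'].T@s['force'])
    F=np.array(F);print('favg',F.mean(0).round(2),'sd',F.std(0).round(2));st();return d
E
python3 -c "from h import *;favg()"
```

```text
favg [ 0.68 -1.25 -0.18] sd [0.22 0.36 0.6 ]
t 15.00 hx -0.1352 hy 0.0029 z 0.1414 F tool [ 0.35 -1.52 -0.68]
```

Call:
send_rows(
  linear=[
    [0.107,-0.09,0],
    [0.107,-0.09,0],
    [0.107,-0.09,0],
    [0.107,-0.09,0],
    [0.107,-0.09,0],
    [0.107,-0.09,0],
    [0.107,-0.09,0],
    [0.107,-0.09,0],
    [0.107,-0.09,0],
    [0.107,-0.09,0],
  ],
  turn=[0,0,0,0,0,0,0,0,0,0],
)

```text
time: 16.0
position: [0.4902, -0.09, 0.1144]
tcp_rot: [[0.0, 0.329, 0.944], [0.0, 0.944, -0.329], [-1.0, 0.0, -0.0]]
force: [-0.1, -0.9, 0.2]
opening: 0.0871
```

```bash
cat >> h.py <<'E'
def lipscan(f,im):
    # leftmost brown px on rows near the near lip corner
    m=(im[...,2].astype(int)-im[...,0]>25)&(im[...,2]<150)
    o=[]
    for v in range(200,262,4):
        x=np.flatnonzero(m[v,260:330]);o.append((v,int(x[0])+260 if len(x) else None))
    print(o)
E
python3 - <<'E'
from h import *
d=favg(5);cv2.imwrite('pics/s8.png',d['frame']);lipscan('s8',d['frame'])
for th in(.5,.55,.6,.65,.7,.8):print(th,np.round(proj('s6',top(th,-.12,0))))
E
```

```text
favg [ 1.23 -1.65  0.17] sd [0.29 0.24 0.43]
t 16.25 hx -0.1579 hy 0.0030 z 0.1145 F tool [ 1.22 -1.51 -0.3 ]
[(200, 305), (204, 303), (208, 301), (212, 299), (216, 296), (220, 294), (224, 292), (228, 290), (232, 292), (236, 265), (240, 261), (244, 261), (248, 264), (252, 300), (256, 260), (260, 260)]
0.5 [284. 233.]
0.55 [286. 231.]
0.6 [288. 228.]
0.65 [290. 226.]
0.7 [292. 224.]
0.8 [297. 220.]
```

Carried, with about 1.65 N across and 1.2 N down on the fingers, at about 0.63 rad. I carry on down the lip's arc.

Call:
send_rows(
  linear=[
    [0.123,-0.065,0],
    [0.123,-0.065,0],
    [0.123,-0.065,0],
    [0.123,-0.065,0],
    [0.123,-0.065,0],
    [0.123,-0.065,0],
    [0.123,-0.065,0],
    [0.123,-0.065,0],
    [0.123,-0.065,0],
    [0.123,-0.065,0],
  ],
  turn=[0,0,0,0,0,0,0,0,0,0],
)

```text
time: 17.25
position: [0.485, -0.1052, 0.0837]
tcp_rot: [[0.0, 0.329, 0.944], [0.0, 0.944, -0.329], [-1.0, 0.0, 0.0]]
force: [-0.5, -0.2, -0.7]
opening: 0.0873
```

```bash
python3 - <<'E'
from h import *
d=favg(5);cv2.imwrite('pics/s9.png',d['frame']);lipscan('s9',d['frame'])
for th in(.1,.2,.3,.35,.4,.45,.5):print(th,np.round(proj('s6',top(th,-.12,0))))
E
```

```text
favg [ 1.61 -2.18 -0.04] sd [0.24 0.35 0.46]
t 17.50 hx -0.1741 hy 0.0029 z 0.0838 F tool [ 1.82 -2.58  0.63]
[(200, 305), (204, 302), (208, 300), (212, 298), (216, 296), (220, 294), (224, 291), (228, 289), (232, 287), (236, 267), (240, 261), (244, 261), (248, 264), (252, 300), (256, 260), (260, 260)]
0.1 [278. 254.]
0.2 [278. 249.]
0.3 [280. 243.]
0.35 [280. 241.]
0.4 [282. 238.]
0.45 [283. 236.]
0.5 [284. 233.]
```

Call:
send_rows(
  linear=[
    [0.12,-0.035,0],
    [0.12,-0.035,0],
    [0.12,-0.035,0],
    [0.12,-0.034,0],
    [0.12,-0.034,0],
    [0.12,-0.034,0],
    [0.12,-0.032,0],
    [0.12,-0.03,0],
    [0.12,-0.028,0],
    [0.12,-0.026,0],
  ],
  turn=[0,0,0,0,0,0,0,0,0,0],
)

```text
time: 18.5
position: [0.4825, -0.1128, 0.0538]
tcp_rot: [[0.0, 0.329, 0.944], [-0.0, 0.944, -0.329], [-1.0, 0.0, 0.0]]
force: [0.5, -0.3, -0.8]
opening: 0.0871
```

```bash
python3 - <<'E'
from h import *
d=favg(5);b=d['frame'];cv2.imwrite('pics/s10.png',b)
m=(b[...,2].astype(int)-b[...,0]>25)&(b[...,2]<150)
for v in range(228,256,3):print(v,np.flatnonzero(m[v,270:310])[:3]+270)
E
```

```text
favg [ 1.94 -1.77 -0.04] sd [0.5  0.41 0.4 ]
t 18.75 hx -0.1822 hy 0.0029 z 0.0539 F tool [ 2.81 -1.59  0.09]
228 [293 294 295]
231 [291 292 293]
234 [275 276 277]
237 [275 276 277]
240 [270 272 273]
243 [271 272 273]
246 [270 271 272]
249 [270 271 272]
252 [280 281 282]
255 [287 288 289]
```

Call:
send_rows(
  linear=[
    [0.05,-0.008,0],
    [0.05,-0.008,0],
    [0.05,-0.008,0],
    [0.05,-0.008,0],
    [0.05,-0.008,0],
    [0.05,-0.008,0],
    [0.05,-0.008,0],
    [0.05,-0.008,0],
    [0.05,-0.008,0],
    [0.05,-0.008,0],
  ],
  turn=[0,0,0,0,0,0,0,0,0,0],
)

```text
time: 19.75
position: [0.4817, -0.1146, 0.0414]
tcp_rot: [[0.0, 0.329, 0.944], [0.0, 0.944, -0.329], [-1.0, 0.0, 0.0]]
force: [0.3, -0.0, -0.3]
opening: 0.087
```

```bash
python3 - <<'E'
from h import *
d=favg(5);b=d['frame'];cv2.imwrite('pics/s11.png',b)
a=cv2.imread('pics/s10.png');m=cv2.absdiff(a,b).max(2)>25
ys,xs=np.nonzero(m);k=(xs<310)&(ys>200);print(sorted(zip(xs[k],ys[k]))[:25])
E
```

```text
favg [-0.13  0.02  0.06] sd [0.61 0.18 0.37]
t 20.00 hx -0.1840 hy 0.0027 z 0.0415 F tool [-0.21  0.24  0.67]
[(np.int64(128), np.int64(248)), (np.int64(128), np.int64(249)), (np.int64(128), np.int64(251)), (np.int64(128), np.int64(252)), (np.int64(129), np.int64(247)), (np.int64(129), np.int64(248)), (np.int64(129), np.int64(249)), (np.int64(129), np.int64(250)), (np.int64(129), np.int64(251)), (np.int64(129), np.int64(252)), (np.int64(129), np.int64(253)), (np.int64(130), np.int64(245)), (np.int64(130), np.int64(246)), (np.int64(130), np.int64(247)), (np.int64(130), np.int64(248)), (np.int64(130), np.int64(249)), (np.int64(130), np.int64(250)), (np.int64(130), np.int64(251)), (np.int64(130), np.int64(252)), (np.int64(130), np.int64(253)), (np.int64(131), np.int64(242)), (np.int64(131), np.int64(243)), (np.int64(131), np.int64(244)), (np.int64(131), np.int64(245)), (np.int64(131), np.int64(246))]
```

The force has gone to zero. I'll look with my last picture.

```bash
python3 - <<'E'
from h import *
a=cv2.imread('pics/s10.png')[130:300,230:400];b=cv2.imread('pics/s11.png')[130:300,230:400]
cv2.imwrite('pics/c9.png',cv2.resize(np.hstack([a,b]),(800,400),interpolation=cv2.INTER_CUBIC))
for th in(0,.1,.2,.3):print(th,[np.round((proj('s6',top(th,y,bk))-[230,130])*400/170) for y,bk in((-.12,0),(-.12,.01),(.12,.01))])
print(np.round((proj('s6',H-.12*ey)-[230,130])*400/170))
E
```

```text
0 [array([113., 306.]), array([112., 298.]), array([174., 172.])]
0.1 [array([112., 293.]), array([113., 285.]), array([175., 160.])]
0.2 [array([114., 280.]), array([115., 272.]), array([177., 148.])]
0.3 [array([117., 267.]), array([119., 260.]), array([181., 136.])]
[281. 331.]
```

View pics/c9.png

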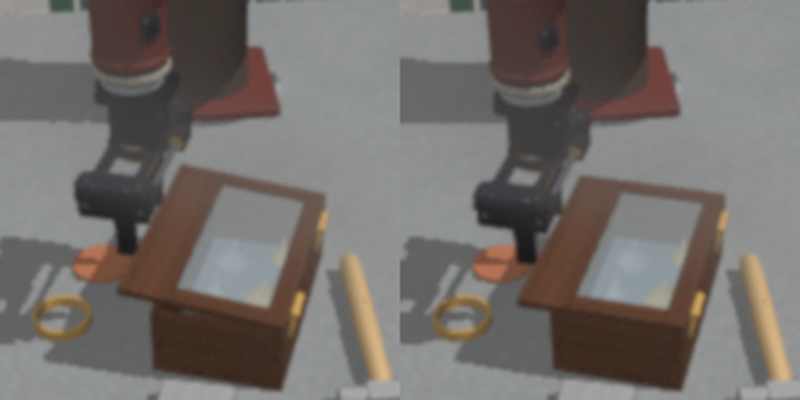

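Left frame: the near lip corner is at (120,290), about 0.1 rad. Right frame: it is at (119,303), so the lid is lying shut on the case, with no load on the fingers. Now I back off and rise.

Call:
send_rows(
  linear=[
    [0,-0.2,0],
    [0,-0.6,0],
    [0,-0.8,0],
    [0,-0.8,0],
    [-0.8,0,0],
    [-0.8,0,0],
    [-0.8,0,0],
    [-0.8,0,0],
    [-0.8,0,0],
    [0,0,0],
  ],
  turn=[0,0,0,0,0,0,0,0,0,0],
)

```text
time: 21.0
position: [0.4638, -0.1728, 0.1446]
tcp_rot: [[0.005, 0.329, 0.944], [-0.003, 0.944, -0.329], [-1.0, -0.001, 0.006]]
force: [1.0, 0.3, 1.0]
opening: 0.0871
```

```bash
python3 - <<'E'
from h import *
d=favg(4);b=d['frame'];cv2.imwrite('pics/s12.png',b)
def corner(im):
    m=((im[...,2].astype(int)-im[...,0]>25)&(im[...,2]<150)&(im[...,1]<80)).astype(np.uint8)
    n,l,s,c=cv2.connectedComponentsWithStats(m[190:300,270:375]);k=1+np.argmax(s[1:,4]);return s[k]
a=cv2.imread('pics/s11.png');print(corner(a),corner(b),corner(cv2.imread('pics/s10.png')))
# lid near edge lower boundary: lip corner pixel shift s11->s12 by template match
t=a[250:268,275:300]
for n in('s10','s12'):
    r=cv2.matchTemplate(cv2.imread(f'pics/{n}.png')[235:285,265:310],t,cv2.TM_CCOEFF_NORMED);_,v,_,p=cv2.minMaxLoc(r);print(n,v,p[0]-10,p[1]-15)
# loose things: shift of each versus s0
s0=cv2.imread('pics/s0.png')
for n,(u,v,w) in dict(hammer=(395,298,14),block=(312,306,12),bangle=(257,265,14),disc=(273,242,12),bowl=(522,237,22),jar=(112,250,24),graver=(150,284,14)).items():
    r=cv2.matchTemplate(b[v-w-8:v+w+8,u-w-8:u+w+8],s0[v-w:v+w,u-w:u+w],cv2.TM_CCOEFF_NORMED);_,x,_,p=cv2.minMaxLoc(r);print(n,round(x,2),p[0]-8,p[1]-8)
E
```

```text
favg [ 0.59  0.06 -0.09] sd [0.51 0.34 0.43]
t 21.20 hx -0.2440 hy 0.0035 z 0.1401 F tool [ 0.07  0.08 -0.54]
[  10   17   83   87 2930] [  10   24   82   80 2811] [   0   12   94   93 3098]
s10 0.9315780997276306 0 -4
s12 0.9982459545135498 0 0
hammer 1.0 0 0
block 1.0 0 0
bangle 0.67 0 0
disc 0.64 -1 0
bowl 1.0 0 0
jar 0.69 0 0
graver 1.0 0 0
```

```bash
python3 -c "
from h import *
st();print(manip.close_job())"
```

```text
t 21.20 hx -0.2440 hy 0.0035 z 0.1401 F tool [ 0.07  0.08 -0.54]
the job is handed in; nothing more can be done
None
```

I handed the job in at 21.2 s with the lid shut and the gripper clear of the case. `close_job` gives no verdict.

- **Nudge and free fall:** I nudged the lid from behind with the finger sides to an estimated 1.34 rad. The fingers then went up and over, and a picture showed it falling free at about 1.29 rad.
- **Catch:** I caught it on the finger sides at about 0.8 rad, carrying roughly 1 to 2 N.
- **Lowering:** I lowered it along the lip's arc. In the last step the lip dropped about 12 mm in the pictures, the same as the fingers, at about 0.07 rad/s. That points to a gentle close.

**Last checks:**
- The lip corner is where a shut lid should be and did not move when the fingers left.
- Force on the tool is about zero.
- None of the seven loose things has shifted in the image. The bangle, disc and jar matched less well (0.64–0.69), which I put down to shadows or something in front of them.

**What disagreed:**
- **Fingertip height:** The fingertips appear about 38 mm above the reported TCP. Because of that my first push passed over the lid without touching it, and I corrected for it.
- **Angle while lowering:** My estimate before the last step (about 0.25 rad) was too high. The picture showed about 0.1 rad, so the lid slid on the fingers earlier than I thought. I have no direct reading of its speed between 0.12 and about 0.07–0.1 rad.

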